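# Shim the rocking bench supply

## Robot

A 7-joint arm with a two-finger parallel gripper is mounted at the origin on the work surface. World frame = base frame: x ahead of the robot, y to its left, z up, the work surface at z = 0. Lengths are in m, angles in rad, forces in N, time in s.
With the tool pointing down it reaches from about 0.4 to 0.875 m from the base axis. Payload 6.5 kg.
Tool frame: the origin (TCP) lies between the finger pads; the fingertips stand ctrl.tcp_to_tips ahead of it and the grasp point (between the pads) lies 8 mm behind it (ctrl.tcp_to_tips is the distance from the TCP to the fingertips, in m); z points along the fingers, y is the line along which they close (so a half turn about z gives the same grasp; the last joint's range is limited). The gripper opens to 88 mm and grips with 3 to 60 N. Pads are 18 mm wide; open, the fingers measure 123 mm over their backs; the gripper's body (75 mm by 187 mm) begins 45 mm behind the grasp point.
Start: joints at [1.113, 0.536, -0.004, 1.538, 0.003, 1.067, -0.071], TCP at [0.248, -0.601, 0.25] pointing down, gripper open.
Joint ranges: [-2.7, 2.7], [-0.37, 2.16], [-1.27, 1.26], [0.24, 2.4], [-1.31, 4.45], [0.19, 1.91], [-2.76, 2.76]. Speed limits (rad/s): [2.39, 2.39, 3.14, 3.14, 3.14, 3.14, 3.14].

## Interface

Orientations are given as a unit quaternion [w, x, y, z].
In Python, from station import telemetry, viewer, ctrl gives the robot as it stands.
- The arm moves only by the tool send_rows, never from a script. Its argument "increments" is a list of rows, each an object with "gripper": the opening, from -1 (shut) to 1 (fully open); "xyz": the shift along the world's x, y, z in m, a list of three; "twist": the turn about the world's z in degrees. In form: [{"gripper": gripper, "xyz": [dx, dy, dz], "twist": twist}, ...]. A call has 1 to 12 rows; each row shifts and turns the commanded pose from where the row before left it; what a row does not reach is not made up. A row lasts 1/8 s, in which the tool goes at most 62.5 mm and 10.7 degrees, less where a joint would pass 70% of its speed; a pose out of reach is approached as far as the arm can. A call is refused whole if a number of a shift passes 0.0625 or a number of a turn 10.7, either way. A call with a gripper value outside its range is refused whole. The fingers move at their own pace and stop on an object; the grip force is fixed at half the most. Time passes only in rows, so rows that do not move let the fingers close. It gives the time, the measured TCP pose, the force, the opening and the grip force at its end, in the units of the state.
- telemetry.state(): the state, without advancing time (a new reading comes with each control period).
- viewer.grab_frame(name): name is "scene" or "top" or "wrist"; returns a dict with "pixels" (480x640x3 uint8, red, green, blue), "fx", "fy", "cx", "cy" (pixels), "k1" (the pictures are not rectified: a ray, as slopes to the right and down, at radius r is drawn at 1 + k1 r^2 times it, then the intrinsics apply), "R" (3x3) and "t" (3): a world point X has camera coordinates R X + t. Camera axes: x right, y down, z forward; pixel columns grow to the right and rows downward; lengths in m; the calibration is good to about 2 mm. A picture is of the moment at which its call begins. There is no depth.
- ctrl.close_job(): hands the job in; it is judged then, once.
The state is a dict: "time_s": time; "joints": joint angles; "joint_vel": joint speeds; "joint_efforts": joint torques, N m; "tool_pos": TCP position; "tcp_rot": TCP orientation; "contact_force": force on the tool from outside, world axes, zero at the start; "moment": the same for the moment, N m; "opening": opening from 0.0 (shut) to 1.0 (fully open); "finger_force": force on a finger pad.
Only numpy, scipy, OpenCV 4.12 (cv2) and the standard library are available. Lean on these libraries where they do the work, as an engineer would, in place of code of your own. Each camera call takes 0.05 s, during which the arm holds its last target. There are 200 camera calls.

## Task

The small white bench supply rocks because the foot under its front left corner (left as you face its display panel) is too short. Push the wooden wedge, nose first, along the bench and under that foot until it is snug and the rocking stops, then press down firmly on the rubber pad at the top of that corner to check that the supply stays level. Only push and press: do not pick up or lift anything, do not shove the supply out of place, leave everything else where it is, and finish clear with the wedge left in place.

Things in the scene. Friction and masses are not known exactly. Their poses are not given: they have to be found in the camera images.
- wedge: Plain wooden wedge lying flat, 110 mm long, 120 g. Origin: middle of its length and width, on its underside; x to its thin nose, z up. Slope 50 mm wide, straight from 2 mm thick at the nose (x = +55) to 14 mm at x = -35; behind it a heel block to x = -55, 56 mm wide, 26 mm high. Starts left of the supply, nose roughly towards the short foot.
- wedge_heel (a point): Middle of the wedge's upright flat back face (56 mm wide), the face to push on, at x = -55 in the wedge's frame, 13 mm above its underside.
- supply: White bench supply, loose, about 2.2 kg; case 200 deep (x) by 220 mm wide (y), underside 18, top 102 mm up. Origin: on the bench under its centre; x to its back, y to its left; display panel with blue band at the front, x = -100. Four round feet at x = +-75, y = +-85. It stands level on the three 18 mm ones; about 1 to 4 N down on the front left corner rocks it. It slides if pushed hard.
- short_foot (a point): Centre of the underside of the short front left foot (20 mm across, 10 mm high, at x = -75, y = +85 of the supply), hanging 8 mm above the bench while the supply stands level; same axes as the supply. The wedge is snug when the foot's rim meets the slope where it is 8 mm thick: foot centre at about x = +20 in the wedge's frame, near y = 0.
- pad_top (a point): Centre of the top of the black rubber pad, 36 mm square and 6 mm high, on the case top straight above the short foot, 108 mm above the bench (the other three corners carry the same pads).
- rear_foot (a point): Centre of the underside of the sound foot at the back right corner (x = +75, y = -85 in the supply's frame), on the bench.
- packer: Bystander: flat square wooden packer, 50 x 50 x 12 mm (not the wedge); origin at the middle of its underside.
- tape: Bystander: roll of black tape lying flat, 90 mm across, 24 mm high; origin at the middle of its underside.
- screwjar: Bystander: small clear jar, 50 mm across, 70 mm high; origin at the middle of its underside.
- cell_a: Bystander: grey battery cell standing up, 32 mm across, 70 mm high; origin at the middle of its underside.
- cell_b: Bystander: aluminium battery cell standing up, 40 mm across, 60 mm high; origin at the middle of its underside.
- driver: Bystander: screwdriver lying flat; origin at the middle of its underside.
- spanner: Bystander: open spanner lying flat; origin at the middle of its underside.
Mind the look-alikes: they are no part of the job. What is shaped like the wedge but pink is not meant.

How it is judged:
By the outcome, as a careful person would: the job done as asked, in the order asked, and still so for the second after the job is handed in, with the robot touching nothing.
It also fails if it takes over 51 s, if anything falls off the work surface, if the arm or the gripper's body presses on something with over 40 N, if the wrist force passes 120 N, or if a joint passes its speed limit or range.

## Working session

There is one attempt and no reset: what is moved stays moved. The work goes in short steps, Python scripts to look and compute and a tool call to move; the robot and the scene stay as the last step left them, time stands still between calls to the robot, and variables do not carry over. Pictures are saved under pics/ and viewed, at most 10 in all, crops included, and the job is handed in when it is done.

Besides the shell and the picture viewer there is one more tool, called as name([rows], argument=value, ...), one row to a line, values as JSON. send_rows: Moves the arm, as the interface text tells. Its arguments: {"type":"object","properties":{"increments":{"type":"array"}},"required":["increments"]}

```bash
mkdir -p pics; cat > h.py <<'E'
import numpy as np, cv2, json
from station import telemetry, viewer, ctrl
def grab(n,save):
    f=viewer.grab_frame(n); cv2.imwrite('pics/'+save+'.png',f['pixels'][:,:,::-1])
    np.savez('pics/'+save+'.npz',**{k:np.array(v) for k,v in f.items()}); return f
def load(s): return dict(np.load('pics/'+s+'.npz'))
def ray(f,uv):
    K=np.array([[f['fx'],0,f['cx']],[0,f['fy'],f['cy']],[0,0,1]],float)
    p=cv2.undistortPoints(np.array([[uv]],float),K,np.array([f['k1'],0,0,0,0],float),)[0,0]
    R=np.array(f['R']);t=np.array(f['t'])
    return -R.T@t, R.T@np.array([p[0],p[1],1])
def onz(f,uv,z):
    o,d=ray(f,uv); return o+d*(z-o[2])/d[2]
def proj(f,X):
    R=np.array(f['R']);c=R@np.array(X,float)+np.array(f['t']);p=c[:2]/c[2];p=p*(1+f['k1']*(p@p))
    return np.array([p[0]*f['fx']+f['cx'],p[1]*f['fy']+f['cy']])
E
python3 - <<'E'
from h import *
for n in ['top','scene']: 
    f=grab(n,n+'0'); R=np.array(f['R']); print(n,-R.T@f['t'],f['fx'],f['k1'])
s=telemetry.state(); print(s['tool_pos'],s['tcp_rot'],s['opening'],ctrl.tcp_to_tips,s['time_s'],s['contact_force'])
E
```

```text
top [0.36972497 0.06710256 1.30707797] 494.96842833911234 -0.03705978987919511
scene [ 1.13888424 -0.15614178  0.80627941] 439.8750620535817 -0.09680164808207514
[ 0.24802055 -0.60024459  0.24892667] [-7.49271598e-04  9.80860555e-01  1.94709963e-01 -2.02663155e-04] 0.9977269583222425 0.011 0.1 [ 0.44097521 -0.20632248 -0.08466597]
```

View pics/top0.png

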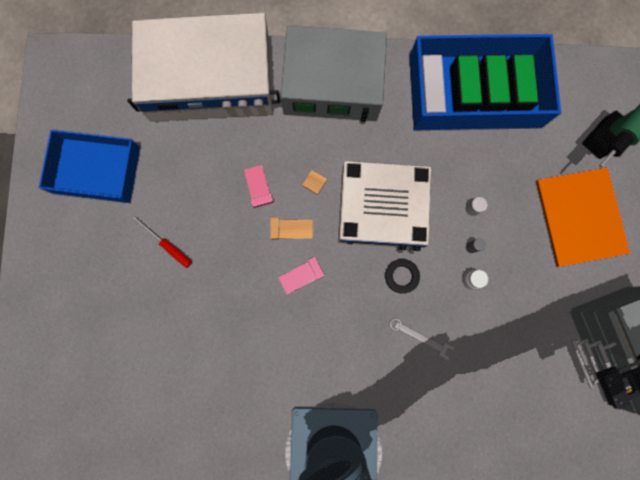

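View pics/scene0.png

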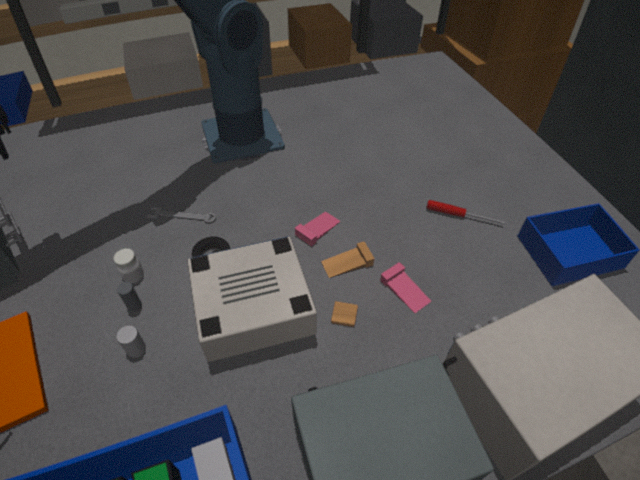

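Top view: the tan wedge is at (292,229), heel left and nose right. Two pink look-alikes sit at (258,186) and (301,275), and a tan square packer at (315,182). The wedge meant is the tan one, as it is wooden, has a heel and points its nose at the short foot. The supply's panel faces the robot, with the front left pad at (350,230). I'll confirm this in an enlarged crop.

```bash
python3 - <<'E'
from h import *
im=cv2.imread('pics/top0.png')[150:300,240:440]
cv2.imwrite('pics/c1.png',cv2.resize(im,None,fx=4,fy=4,interpolation=cv2.INTER_CUBIC))
im=cv2.imread('pics/scene0.png')[190:370,180:420]
cv2.imwrite('pics/c2.png',cv2.resize(im,None,fx=3.3,fy=3.3,interpolation=cv2.INTER_CUBIC))
E
```

```text
(no output)
```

View pics/c1.png

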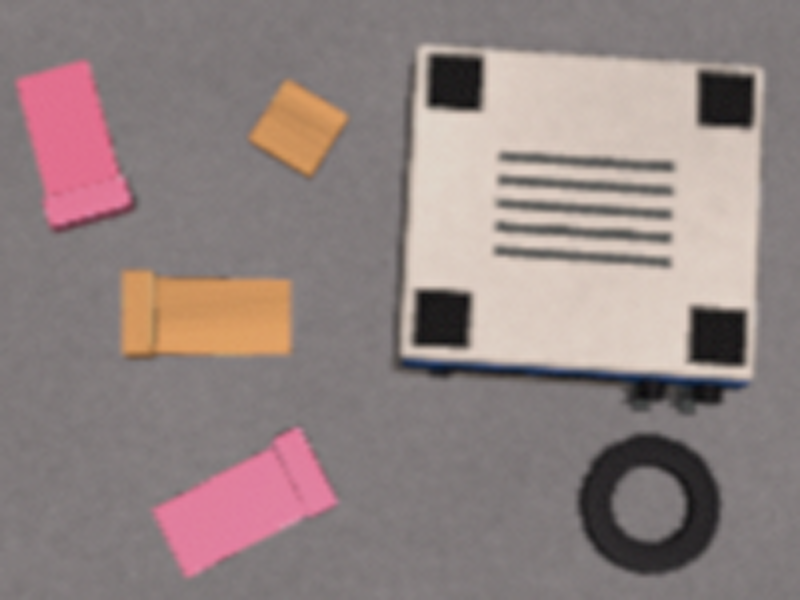

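View pics/c2.png

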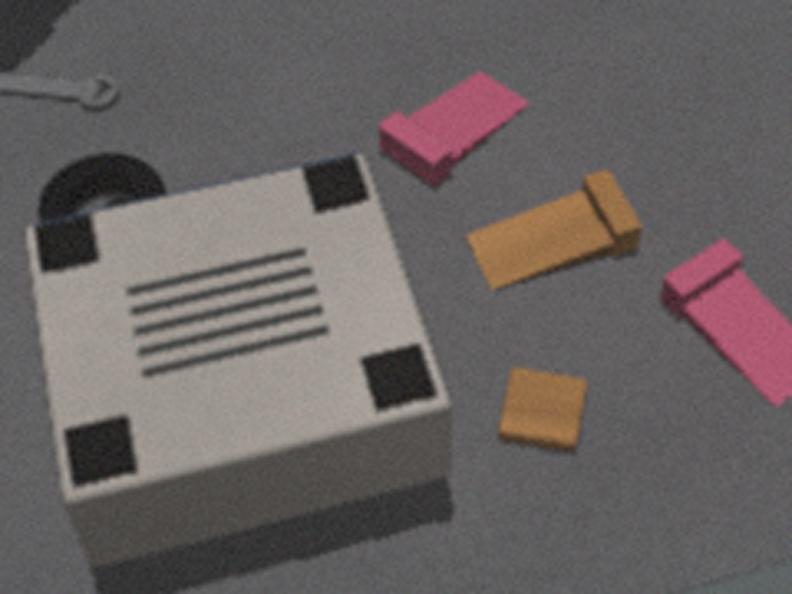

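The crops confirm it: the tan wedge has its heel at c1 (122-153, 271-355) and its nose edge at x=291 (279-353). The pads are at (455,83), (726,99), (443,319) and (718,337), and the knobs and blue band are on the near side. Next I compute positions.

```bash
python3 - <<'E'
from h import *
f=load('top0'); g=load('scene0')
c=lambda u,v:((u+.5)/4-.5+240,(v+.5)/4-.5+150)
d=lambda u,v:((u+.5)/3.3-.5+180,(v+.5)/3.3-.5+190)
P=lambda n,a,b,z: print(n,np.round(onz(f,c(*a),z),4) if a else '',np.round(onz(g,d(*b),z),4) if b else '')
P('BL',(455,83),(400,377),.108);P('BR',(726,99),(101,450),.108);P('FL',(443,319),(336,184),.108);P('FR',(718,337),(67,243),.108)
P('heel backL',(122,271),(640,224),.026);P('heel backR',(122,355),(603,172),.026)
P('heel frontL',(153,271),(613,235),.026);P('heel frontR',(153,355),(585,182),.026)
P('noseL',(291,279),(493,289),.002);P('noseR',(291,353),(468,237),.002)
P('pink near',(272,440),(437,186),.026);P('pink near2',(300,428),(447,165),.026);P('pink far',(132,205),(665,290),.026)
P('packer',(311,178),(503,440),.012)
P('pink nr far corner',(155,510),(528,103),.002)
E
```

```text
BL [ 0.7033 -0.0316  0.108 ] [ 0.7082 -0.0331  0.108 ]
BR [ 0.6974 -0.201   0.108 ] [ 0.7002 -0.2024  0.108 ]
FL [ 0.5544 -0.026   0.108 ] [ 0.559  -0.0272  0.108 ]
FR [ 0.5472 -0.195   0.108 ] [ 0.5509 -0.196   0.108 ]
heel backL [0.5939 0.1788 0.026 ] [0.5938 0.1758 0.026 ]
heel backR [0.5383 0.1768 0.026 ] [0.5419 0.1702 0.026 ]
heel frontL [0.5943 0.1584 0.026 ] [0.5966 0.1543 0.026 ]
heel frontR [0.5387 0.1566 0.026 ] [0.5463 0.1545 0.026 ]
noseL [0.5953 0.0677 0.002 ] [0.5962 0.0674 0.002 ]
noseR [0.5454 0.0666 0.002 ] [0.5481 0.0665 0.002 ]
pink near [0.4849 0.0776 0.026 ] [0.5157 0.0545 0.026 ]
pink near2 [0.4932 0.0596 0.026 ] [0.4996 0.0676 0.026 ]
pink far [0.6382 0.1737 0.026 ] [0.6507 0.1686 0.026 ]
packer [0.6623 0.056  0.012 ] [0.7141 0.0302 0.012 ]
pink nr far corner [0.4391 0.1537 0.002 ] [0.4408 0.1534 0.002 ]
```

send_rows([
  {"gripper": -0.5,"xyz": [0.02,0.05,0],"twist": 4.35},
  {"gripper": -0.5,"xyz": [0.02,0.05,0],"twist": 4.35},
  {"gripper": -0.5,"xyz": [0.02,0.05,0],"twist": 4.35},
  {"gripper": -0.5,"xyz": [0.02,0.05,0],"twist": 4.35},
  {"gripper": -0.5,"xyz": [0.02,0.05,0],"twist": 4.35},
  {"gripper": -0.5,"xyz": [0.02,0.05,0],"twist": 4.35},
  {"gripper": -0.5,"xyz": [0.02,0.05,0],"twist": 4.35},
  {"gripper": -0.5,"xyz": [0.02,0.05,0],"twist": 4.35},
  {"gripper": -0.5,"xyz": [0.02,0.05,0],"twist": 4.35},
  {"gripper": -0.5,"xyz": [0.02,0.05,0],"twist": 4.35},
  {"gripper": -0.5,"xyz": [0.02,0.05,0],"twist": 4.35},
  {"gripper": -0.5,"xyz": [0.02,0.05,0],"twist": 4.35},
])

```text
time_s: 1.6
tool_pos: [0.4885, 0.0007, 0.2496]
tcp_rot: [0.0, 0.795, 0.607, -0.0]
contact_force: [0.1, -0.8, -0.8]
opening: 0.249
finger_force: 0.0
```

send_rows([
  {"gripper": -0.5,"xyz": [0.02,0.05,0],"twist": 4.35},
  {"gripper": -0.5,"xyz": [0.02,0.05,0],"twist": 4.35},
  {"gripper": -0.5,"xyz": [0.02,0.05,0],"twist": 4.35},
  {"gripper": -0.5,"xyz": [0.02,0.05,0],"twist": 4.35},
  {"gripper": -0.5,"xyz": [0,0.012,0],"twist": 0},
  {"gripper": -0.5,"xyz": [0,0,0],"twist": 0},
  {"gripper": -0.5,"xyz": [0,0,0],"twist": 0},
])

```text
time_s: 2.48
tool_pos: [0.5682, 0.209, 0.2495]
tcp_rot: [0.001, 0.695, 0.719, -0.001]
contact_force: [0.3, -0.0, -0.7]
opening: 0.25
finger_force: 0.0
```

send_rows([
  {"gripper": -0.5,"xyz": [0,0,-0.05],"twist": 0},
  {"gripper": -0.5,"xyz": [0,0,-0.05],"twist": 0},
  {"gripper": -0.5,"xyz": [0,0,-0.05],"twist": 0},
  {"gripper": -0.5,"xyz": [0,0,-0.04],"twist": 0},
  {"gripper": -0.5,"xyz": [0,0,-0.03],"twist": 0},
  {"gripper": -0.5,"xyz": [0,0,-0.0115],"twist": 0},
  {"gripper": -0.5,"xyz": [0,0,0],"twist": 0},
  {"gripper": -0.5,"xyz": [0,0,0],"twist": 0},
])

```text
time_s: 3.48
tool_pos: [0.5693, 0.2113, 0.0197]
tcp_rot: [0.001, 0.695, 0.719, 0.001]
contact_force: [0.2, 0.6, 0.3]
opening: 0.252
finger_force: 0.0
```

```bash
python3 - <<'E'
from h import *
f=grab('wrist','w0'); g=grab('scene','s1')
a=f['pixels'];b=cv2.resize(g['pixels'][190:340,280:460],None,fx=2.2,fy=2.2)
o=np.zeros((480,800,3),np.uint8); o[:300,:400]=cv2.resize(a,(400,300)); o[:b.shape[0],400:400+b.shape[1]]=b
cv2.imwrite('pics/m1.png',o[:,:,::-1]); print(telemetry.state()['contact_force'])
E
```

```text
[ 0.51563653 -0.04281216 -0.13456512]
```

View pics/m1.png

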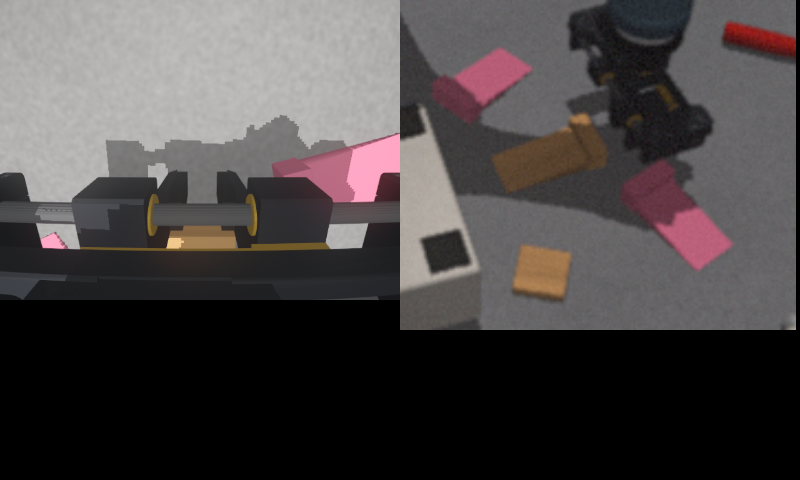

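send_rows([
  {"gripper": -0.5,"xyz": [0,-0.006,0],"twist": 0},
  {"gripper": -0.5,"xyz": [0,-0.006,0],"twist": 0},
  {"gripper": -0.5,"xyz": [0,-0.006,0],"twist": 0},
  {"gripper": -0.5,"xyz": [0,-0.006,0],"twist": 0},
  {"gripper": -0.5,"xyz": [0.001,-0.005,0],"twist": -1.1},
  {"gripper": -0.5,"xyz": [0.001,-0.005,0],"twist": -1.1},
  {"gripper": -0.5,"xyz": [0.001,-0.005,0],"twist": -1.1},
  {"gripper": -0.5,"xyz": [0.001,-0.005,0],"twist": -1.1},
  {"gripper": -0.5,"xyz": [0.001,-0.005,0],"twist": -1.1},
  {"gripper": -0.5,"xyz": [0.001,-0.005,0],"twist": -1.1},
  {"gripper": -0.5,"xyz": [0.001,-0.005,0],"twist": -1.1},
  {"gripper": -0.5,"xyz": [0.001,-0.005,0],"twist": -1.1},
])

```text
time_s: 5.08
tool_pos: [0.5763, 0.1469, 0.0182]
tcp_rot: [0.0, 0.748, 0.664, -0.0]
contact_force: [0.9, 1.4, -1.0]
opening: 0.251
finger_force: 0.3
```

```bash
python3 - <<'E'
from h import *
g=grab('scene','s2')
b=cv2.resize(g['pixels'][190:340,270:470],None,fx=4,fy=4,interpolation=cv2.INTER_CUBIC)
cv2.imwrite('pics/s2c.png',b[:,:,::-1]); s=telemetry.state();print(s['contact_force'],s['tool_pos'],s['tcp_rot'])
E
```

```text
[-1.27117791 -0.52738214  0.5428533 ] [0.57648685 0.14604742 0.01821595] [ 2.51235195e-04  7.48463905e-01  6.63175455e-01 -1.91700676e-04]
```

View pics/s2c.png

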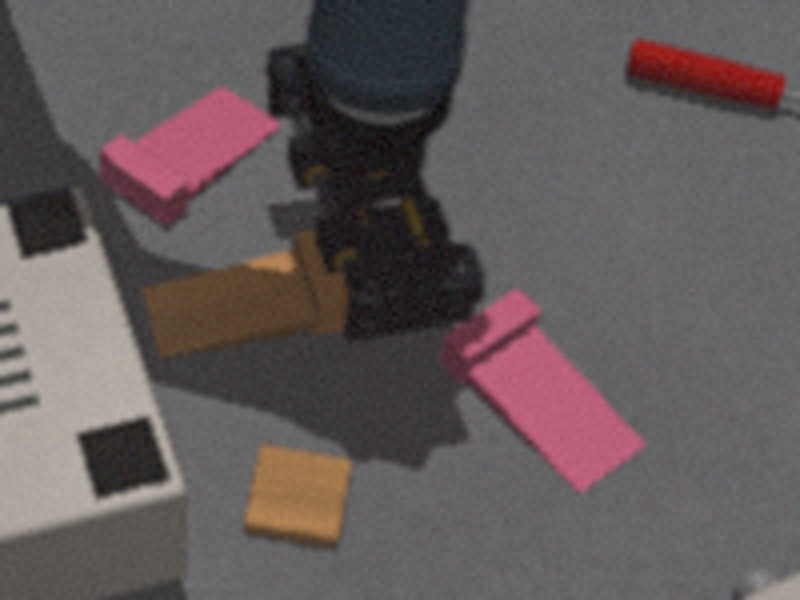

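The scene crop shows the wedge turned, with nose corners at (144,288) and (161,357). Both pink look-alikes and the packer are untouched.

```bash
python3 - <<'E'
from h import *
g=load('s2'); d=lambda u,v:((u+.5)/4-.5+270,(v+.5)/4-.5+190)
a=onz(g,d(144,288),.002);b=onz(g,d(161,357),.002);print(a,b,(a+b)/2,np.hypot(*(a-b)[:2]),np.degrees(np.arctan2(*(b-a)[[1,0]])))
f=grab('top','t2'); h=cv2.cvtColor(f['pixels'],cv2.COLOR_RGB2HSV)
cv2.imwrite('pics/t2c.png',cv2.resize(f['pixels'][170:270,260:380],None,fx=6,fy=6,interpolation=cv2.INTER_CUBIC)[:,:,::-1])
E
```

```text
[0.53652441 0.03155099 0.002     ] [0.58636984 0.02510647 0.002     ] [0.56144712 0.02832873 0.002     ] 0.050260306865977086 -7.366918763308833
```

View pics/t2c.png

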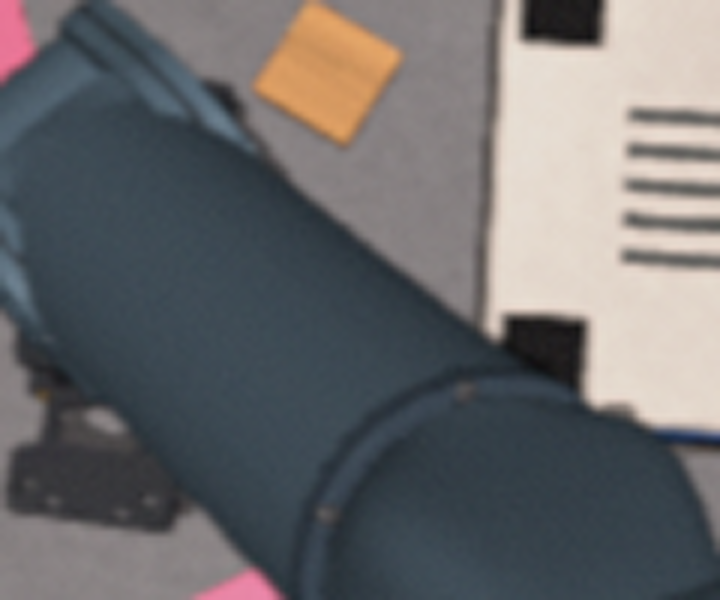

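send_rows([
  {"gripper": -0.5,"xyz": [-0.0008,-0.006,0],"twist": 0.25},
  {"gripper": -0.5,"xyz": [-0.0008,-0.006,0],"twist": 0.25},
  {"gripper": -0.5,"xyz": [-0.0008,-0.006,0],"twist": 0.25},
  {"gripper": -0.5,"xyz": [-0.0008,-0.006,0],"twist": 0.25},
  {"gripper": -0.5,"xyz": [-0.0008,-0.006,0],"twist": 0.25},
  {"gripper": -0.5,"xyz": [-0.0008,-0.006,0],"twist": 0.25},
  {"gripper": -0.5,"xyz": [-0.0008,-0.006,0],"twist": 0.25},
  {"gripper": -0.5,"xyz": [-0.0008,-0.006,0],"twist": 0.25},
  {"gripper": -0.5,"xyz": [-0.0008,-0.006,0],"twist": 0.25},
  {"gripper": -0.5,"xyz": [-0.0008,-0.006,0],"twist": 0.25},
  {"gripper": -0.5,"xyz": [-0.0008,-0.006,0],"twist": 0.25},
  {"gripper": -0.5,"xyz": [-0.0008,-0.006,0],"twist": 0.25},
])

```text
time_s: 6.68
tool_pos: [0.5665, 0.0749, 0.0182]
tcp_rot: [-0.0, 0.73, 0.684, -0.0]
contact_force: [0.3, 1.8, 2.3]
opening: 0.25
finger_force: 1.1
```

send_rows([
  {"gripper": -0.5,"xyz": [-0.0003,-0.003,0],"twist": 0},
  {"gripper": -0.5,"xyz": [-0.0003,-0.003,0],"twist": 0},
  {"gripper": -0.5,"xyz": [0,0,0],"twist": 0},
])

```text
time_s: 7.05
tool_pos: [0.5657, 0.0685, 0.018]
tcp_rot: [0.0, 0.73, 0.683, -0.001]
contact_force: [-0.7, 0.6, -0.1]
opening: 0.248
finger_force: 0.0
```

send_rows([
  {"gripper": -0.5,"xyz": [-0.0002,-0.002,0],"twist": 0},
  {"gripper": -0.5,"xyz": [0,0,0],"twist": 0},
  {"gripper": -0.5,"xyz": [0,0,0],"twist": 0},
])

```text
time_s: 7.42
tool_pos: [0.5656, 0.067, 0.0181]
tcp_rot: [0.0, 0.73, 0.684, -0.0]
contact_force: [-0.7, 1.2, 0.2]
opening: 0.249
finger_force: 0.0
```

send_rows([
  {"gripper": -0.5,"xyz": [-0.0002,-0.0025,0],"twist": 0},
  {"gripper": -0.5,"xyz": [-0.0002,-0.0025,0],"twist": 0},
  {"gripper": -0.5,"xyz": [0,0,0],"twist": 0},
  {"gripper": -0.5,"xyz": [0,0,0],"twist": 0},
])

```text
time_s: 7.92
tool_pos: [0.5654, 0.062, 0.0182]
tcp_rot: [0.0, 0.73, 0.684, -0.0]
contact_force: [-0.3, 0.3, -0.5]
opening: 0.25
finger_force: 0.0
```

send_rows([
  {"gripper": -0.5,"xyz": [-0.0001,-0.0015,0],"twist": 0},
  {"gripper": -0.5,"xyz": [0,0,0],"twist": 0},
  {"gripper": -0.5,"xyz": [0,0,0],"twist": 0},
])

```text
time_s: 8.3
tool_pos: [0.5654, 0.0608, 0.0183]
tcp_rot: [0.0, 0.73, 0.684, 0.0]
contact_force: [-0.4, 0.0, 0.5]
opening: 0.249
finger_force: 0.2
```

```bash
python3 - <<'E'
from h import *
g=grab('scene','s3')
b=cv2.resize(g['pixels'][190:340,240:440],None,fx=4,fy=4,interpolation=cv2.INTER_CUBIC)
cv2.imwrite('pics/s3c.png',b[:,:,::-1]); s=telemetry.state();print(s['contact_force'],s['tool_pos'])
E
```

```text
[-0.33852758  0.65972875 -0.31477053] [0.56531265 0.06080384 0.01823633]
```

View pics/s3c.png

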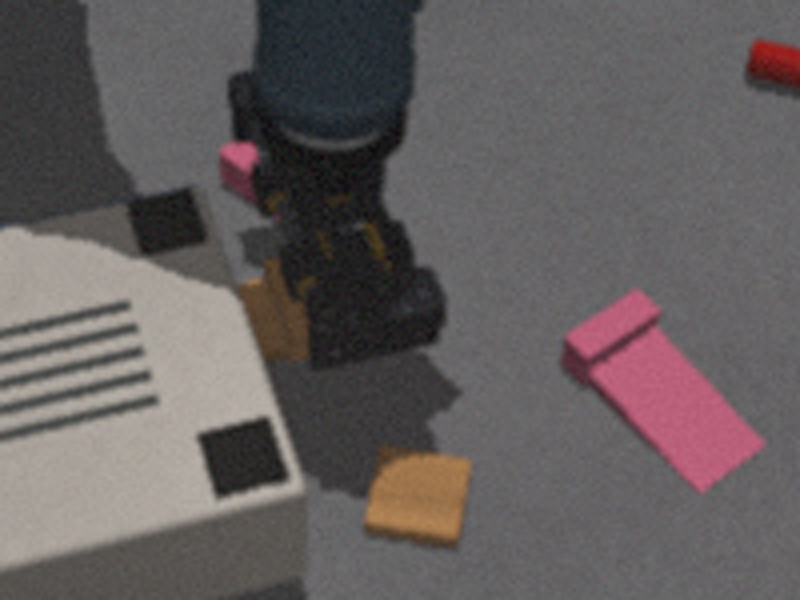

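The wedge is partly under the supply, with its heel at (285,310). I keep creeping and watch the force.

send_rows([
  {"gripper": -0.5,"xyz": [-0.0001,-0.0015,0],"twist": 0},
  {"gripper": -0.5,"xyz": [0,0,0],"twist": 0},
  {"gripper": -0.5,"xyz": [0,0,0],"twist": 0},
])

```text
time_s: 8.72
tool_pos: [0.5652, 0.0593, 0.0182]
tcp_rot: [0.0, 0.73, 0.684, 0.0]
contact_force: [0.1, 1.3, 0.5]
opening: 0.253
finger_force: 0.4
```

send_rows([
  {"gripper": -0.5,"xyz": [-0.0001,-0.0015,0],"twist": 0},
  {"gripper": -0.5,"xyz": [0,0,0],"twist": 0},
  {"gripper": -0.5,"xyz": [0,0,0],"twist": 0},
])

```text
time_s: 9.1
tool_pos: [0.5652, 0.0577, 0.0183]
tcp_rot: [0.0, 0.73, 0.684, 0.0]
contact_force: [-0.2, 0.8, 0.1]
opening: 0.253
finger_force: 0.5
```

send_rows([
  {"gripper": -0.5,"xyz": [0,-0.001,0],"twist": 0},
  {"gripper": -0.5,"xyz": [0,0,0],"twist": 0},
  {"gripper": -0.5,"xyz": [0,0,0],"twist": 0},
])

```text
time_s: 9.48
tool_pos: [0.5652, 0.0571, 0.0183]
tcp_rot: [-0.0, 0.73, 0.684, 0.0]
contact_force: [0.2, 1.8, 0.6]
opening: 0.252
finger_force: 1.2
```

send_rows([
  {"gripper": -0.5,"xyz": [0,-0.001,0],"twist": 0},
  {"gripper": -0.5,"xyz": [0,0,0],"twist": 0},
  {"gripper": -0.5,"xyz": [0,0,0],"twist": 0},
])

```text
time_s: 9.85
tool_pos: [0.5651, 0.0564, 0.0183]
tcp_rot: [-0.0, 0.73, 0.684, 0.0]
contact_force: [0.4, 4.0, 1.4]
opening: 0.25
finger_force: 2.3
```

send_rows([
  {"gripper": -0.5,"xyz": [0,-0.001,0],"twist": 0},
  {"gripper": -0.5,"xyz": [0,0,0],"twist": 0},
  {"gripper": -0.5,"xyz": [0,0,0],"twist": 0},
])

```text
time_s: 10.22
tool_pos: [0.5651, 0.0557, 0.0183]
tcp_rot: [-0.0, 0.73, 0.684, 0.0]
contact_force: [0.2, 6.3, 1.1]
opening: 0.251
finger_force: 2.9
```

```bash
python3 - <<'E'
from h import *
F=[]
for i in range(8):
    g=viewer.grab_frame('scene'); s=telemetry.state(); F.append(list(s['contact_force'])+[s['finger_force']])
print(np.mean(F,0),np.std(F,0),s['tool_pos'])
E
```

```text
[-0.05512074  5.69475199 -0.08453735  2.88391822] [0.53631372 0.56162213 0.43470356 0.00160892] [0.56516866 0.05568264 0.01827137]
```

send_rows([
  {"gripper": -0.5,"xyz": [0,0.005,0],"twist": 0},
  {"gripper": -0.5,"xyz": [0,0.015,0],"twist": 0},
  {"gripper": -0.5,"xyz": [0,0.02,0],"twist": 0},
  {"gripper": -0.5,"xyz": [0,0,0.04],"twist": 0},
  {"gripper": -0.5,"xyz": [0,0,0.06],"twist": 0},
  {"gripper": -1,"xyz": [0,0,0.06],"twist": 0},
  {"gripper": -1,"xyz": [0,0.04,0.05],"twist": 0},
  {"gripper": -1,"xyz": [0,0.05,0.04],"twist": 0},
  {"gripper": -1,"xyz": [0,0,0],"twist": 0},
  {"gripper": -1,"xyz": [0,0,0],"twist": 0},
])

```text
time_s: 11.88
tool_pos: [0.5646, 0.1829, 0.2655]
tcp_rot: [0.0, 0.729, 0.684, -0.001]
contact_force: [0.7, 0.4, -0.3]
opening: 0.008
finger_force: 0.0
```

```bash
python3 - <<'E'
from h import *
g=grab('scene','s4');f=grab('top','t4')
for n,(a,b,r) in {'top':(load('top0'),f,(150,255,330,440)),'scene':(load('scene0'),g,(232,365,185,330))}.items():
    y0,y1,x0,x1=r; w=np.eye(2,3,dtype=np.float32)
    A,B=[cv2.cvtColor(q['pixels'],cv2.COLOR_RGB2GRAY)[y0:y1,x0:x1] for q in(a,b)]
    try: cc,w=cv2.findTransformECC(A,B,w,cv2.MOTION_EUCLIDEAN); print(n,cc,w)
    except cv2.error as e: print(n,'fail')
o=np.zeros((600,800,3),np.uint8)
a=cv2.resize(f['pixels'][150:300,240:440],(800,600),interpolation=cv2.INTER_CUBIC)
cv2.imwrite('pics/t4c.png',a[:,:,::-1]); print(telemetry.state()['tool_pos'],telemetry.state()['opening'])
E
```

```text
top 0.9862141549814797 [[ 1.0000000e+00  1.5833287e-04  2.8100595e-02]
 [-1.5833287e-04  1.0000000e+00 -5.3984281e-03]]
scene 0.9569295689286867 [[ 9.99999940e-01  3.72340030e-04 -1.18166775e-01]
 [-3.72340030e-04  9.99999940e-01  1.08759731e-01]]
[0.56459945 0.18138091 0.26470225] 0.006909019571257628
```

View pics/t4c.png

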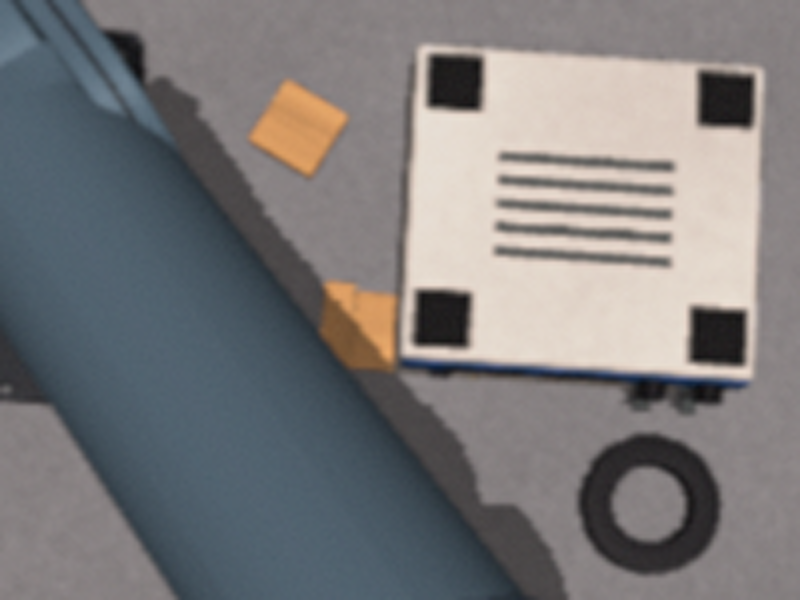

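The top view shows the supply unmoved (shift under 0.1 mm), and the wedge entering centrally below the pad at (397,330). Now the press.

send_rows([
  {"gripper": -1,"xyz": [-0.0021,-0.0525,0],"twist": 0},
  {"gripper": -1,"xyz": [-0.0021,-0.0525,0],"twist": 0},
  {"gripper": -1,"xyz": [-0.0021,-0.0525,0],"twist": 0},
  {"gripper": -1,"xyz": [-0.0021,-0.0525,0],"twist": 0},
  {"gripper": -1,"xyz": [0,0,0],"twist": 0},
  {"gripper": -1,"xyz": [0,0,-0.05],"twist": 0},
  {"gripper": -1,"xyz": [0,0,-0.05],"twist": 0},
  {"gripper": -1,"xyz": [0,0,-0.025],"twist": 0},
  {"gripper": -1,"xyz": [0,0,-0.012],"twist": 0},
  {"gripper": -1,"xyz": [0,0,0],"twist": 0},
  {"gripper": -1,"xyz": [0,0,0],"twist": 0},
])

```text
time_s: 13.35
tool_pos: [0.5575, -0.0272, 0.1301]
tcp_rot: [0.001, 0.73, 0.684, 0.001]
contact_force: [0.2, -0.3, -0.6]
opening: 0.006
finger_force: 0.0
```

send_rows([
  {"gripper": -1,"xyz": [0,0,-0.003],"twist": 0},
  {"gripper": -1,"xyz": [0,0,-0.003],"twist": 0},
  {"gripper": -1,"xyz": [0,0,0],"twist": 0},
  {"gripper": -1,"xyz": [0,0,0],"twist": 0},
])

```text
time_s: 13.85
tool_pos: [0.5567, -0.0274, 0.1231]
tcp_rot: [0.0, 0.73, 0.684, 0.0]
contact_force: [-0.1, -0.4, -0.1]
opening: 0.005
finger_force: 0.0
```

send_rows([
  {"gripper": -1,"xyz": [0,0,-0.002],"twist": 0},
  {"gripper": -1,"xyz": [0,0,-0.002],"twist": 0},
  {"gripper": -1,"xyz": [0,0,0],"twist": 0},
])

```text
time_s: 14.22
tool_pos: [0.5567, -0.0274, 0.1194]
tcp_rot: [0.0, 0.73, 0.684, -0.0]
contact_force: [-1.9, -0.7, 5.7]
opening: 0.001
finger_force: 2.8
```

send_rows([
  {"gripper": -1,"xyz": [0,0,-0.001],"twist": 0},
  {"gripper": -1,"xyz": [0,0,0],"twist": 0},
  {"gripper": -1,"xyz": [0,0,0],"twist": 0},
])

```text
time_s: 14.6
tool_pos: [0.5567, -0.0273, 0.1193]
tcp_rot: [0.0, 0.73, 0.684, -0.0]
contact_force: [-5.0, -0.6, 14.7]
opening: 0.001
finger_force: 7.3
```

send_rows([
  {"gripper": -1,"xyz": [0,0,-0.001],"twist": 0},
  {"gripper": -1,"xyz": [0,0,0],"twist": 0},
  {"gripper": -1,"xyz": [0,0,0],"twist": 0},
])

```text
time_s: 14.98
tool_pos: [0.5566, -0.0272, 0.1192]
tcp_rot: [0.0, 0.73, 0.684, -0.001]
contact_force: [-8.6, 0.1, 23.4]
opening: 0.007
finger_force: 11.8
```

send_rows([
  {"gripper": -1,"xyz": [-0.0007,0,-0.0002],"twist": 0},
  {"gripper": -1,"xyz": [0,0,0],"twist": 0},
  {"gripper": -1,"xyz": [0,0,0],"twist": 0},
  {"gripper": -1,"xyz": [0,0,0],"twist": 0},
  {"gripper": -1,"xyz": [0,0,0],"twist": 0},
  {"gripper": -1,"xyz": [0,0,0],"twist": 0},
  {"gripper": -1,"xyz": [0,0,0],"twist": 0},
  {"gripper": -1,"xyz": [0,0,0],"twist": 0},
])

```text
time_s: 15.98
tool_pos: [0.5566, -0.0272, 0.1192]
tcp_rot: [0.001, 0.73, 0.684, 0.0]
contact_force: [-7.6, -0.9, 23.5]
opening: 0.003
finger_force: 11.5
```

send_rows([
  {"gripper": -1,"xyz": [0,0,0.002],"twist": 0},
  {"gripper": -1,"xyz": [0,0,0.002],"twist": 0},
  {"gripper": -1,"xyz": [0,0,0.01],"twist": 0},
  {"gripper": -1,"xyz": [0,0,0.05],"twist": 0},
  {"gripper": -1,"xyz": [0,0,0.06],"twist": 0},
  {"gripper": -1,"xyz": [-0.05,0.06,0.03],"twist": 0},
  {"gripper": -1,"xyz": [-0.05,0.06,0],"twist": 0},
  {"gripper": -1,"xyz": [0,0.06,0],"twist": 0},
  {"gripper": -1,"xyz": [0,0.06,0],"twist": 0},
  {"gripper": -1,"xyz": [0,0.05,0],"twist": 0},
  {"gripper": -1,"xyz": [0,0,0],"twist": 0},
  {"gripper": -1,"xyz": [0,0,0],"twist": 0},
])

```text
time_s: 17.48
tool_pos: [0.4786, 0.2348, 0.2632]
tcp_rot: [0.0, 0.73, 0.684, -0.0]
contact_force: [-0.4, -1.1, -0.3]
opening: 0.005
finger_force: 0.0
```

```bash
python3 - <<'E'
from h import *
g=grab('scene','s5');f=grab('top','t5')
for n,(a,b,r) in {'top':(load('top0'),f,(150,255,330,440)),'scene':(load('scene0'),g,(232,365,185,330))}.items():
    y0,y1,x0,x1=r; w=np.eye(2,3,dtype=np.float32)
    A,B=[cv2.cvtColor(q['pixels'],cv2.COLOR_RGB2GRAY)[y0:y1,x0:x1] for q in(a,b)]
    cc,w=cv2.findTransformECC(A,B,w,cv2.MOTION_EUCLIDEAN); print(n,cc,w[:,2],w[1,0])
o=np.zeros((600,800,3),np.uint8)
o[:300,:400]=cv2.resize(f['pixels'][150:300,240:440],(400,300),interpolation=cv2.INTER_CUBIC)
o[:300,400:]=cv2.resize(g['pixels'][190:340,240:440],(400,300),interpolation=cv2.INTER_CUBIC)
cv2.imwrite('pics/m5.png',o[:300,:,::-1]); print(telemetry.state()['tool_pos'],telemetry.state()['time_s'])
E
```

```text
top 0.9960770484788853 [0.00196456 0.02393873] -0.00054420944
scene 0.9754578369803759 [-0.02031971  0.02780117] 0.00045695403
[0.47899048 0.23375764 0.26321763] 17.575
```

View pics/m5.png

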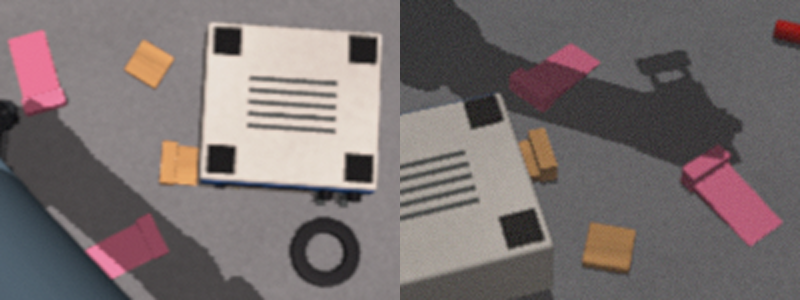

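The final views show the wedge in place under the front left corner, with its heel at (167,163). The supply is unmoved, the bystanders are untouched and the arm is clear.

```bash
python3 -c "
from station import ctrl; print(ctrl.close_job())"
```

```text
the job is handed in; nothing more can be done
None
```

I pushed the wooden wedge snug under the short foot and pressed the pad with about 23 N: it gave only about 0.2 mm, the supply and bystanders stayed where they were, and I handed the job in with the arm clear (no verdict was returned).

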